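# Sort enamelled left- and right-hand brackets from the drying rack into the side bins

### The job

Three freshly enamelled green mudguard brackets lie on the sloping drying rack; with the rib up and looking along the bar towards the end with the side arm, the arm of a left-hand bracket points left and that of a right-hand bracket points right. Put the left-hand ones in the red bin and the right-hand one in the blue bin, each lying flat on its base, rib up, on the foam packing and not on one another. The enamel is soft: set each bracket down gently until it rests on the packing, whose height differs from bin to bin, never dropping it in or pressing hard, and leave everything else on the bench where it is.

Things in the scene. Friction and masses are not known exactly. Their poses are not given: they have to be found in the camera images.
- bracket_1_rib (a point): Left-hand bracket, green, for the red bin, 0.2-0.45 kg. Base plate 6 mm thick: bar 130 x 36 mm along x; at its +x end a side arm 36 mm wide reaches 34 mm out from the bar's edge to +y (left), with a boss 14 mm high. On the bar's middle line a rib to pinch: 70 mm long, 10 thick (y), 6 to 46 mm above the underside. Point: rib centre, 26 mm above the underside, 4 mm to +x of the bar's middle; z up out of the rib.
- bracket_2_rib (a point): A second left-hand bracket, the same as bracket_1, for the red bin; same point and axes. All three start on the rack, base down on the slope, arm end uphill.
- bracket_3_rib (a point): Right-hand bracket, green, for the blue bin: the mirror image of bracket_1, so its arm, at the +x end, reaches out to -y (right). Sizes, point and axes otherwise the same.
- rack: Plywood drying rack, fixed: a board 190 mm long and 330 mm wide that rises away from the robot at 0.52 rad (30 degrees), the middle of its surface 85 mm above the table, with a low lip along its near edge. The brackets lie side by side in three bays 105 mm apart. Origin: centre of its footprint on the table; x points uphill, y along its width.
- bin_left: Red plastic bin for left-hand brackets, fixed, 200 (x) x 180 (y) x 75 mm high, walls 5 mm; two brackets fit with bars along its y, 90 mm apart in x. Origin: centre of underside. Floor: level foam-faced packing; its top lies 10 to 60 mm above the table, different each time, NOT told by this pose: feel for it. It gives 1 mm per 4 N, 6 mm at most. No falls over 8 mm or pushes over 40 N.
- bin_right: Blue plastic bin for right-hand brackets, same size and origin as the red one. Floor: level foam-faced packing; its top lies 10 to 60 mm above the table, different each time, NOT told by this pose: feel for it. It gives 1 mm per 4 N, 6 mm at most. No falls over 8 mm or pushes over 40 N.
- hammer: Hammer lying flat in front of the rack, not to be moved; origin on the table under its middle.
- wrench: Steel wrench lying flat on the bench, not to be moved; origin under its middle.
- paint_tin: Paint tin, 90 mm across, 110 mm high, beyond the rack, not to be moved; origin at the centre of its underside.
- screw_jar: Closed jar, 66 mm across, 80 mm high, not to be moved; origin at the centre of its underside.
- wood_block: Wooden block 90 x 50 x 40 mm, not to be moved; origin at the centre of its underside.
- strap: Straight dark steel strap 160 x 30 x 6 mm (no arm, no rib) lying beside the rack, not to be moved; origin at the centre of its underside.
There are look-alikes about, which are no part of the job. What is shaped like the part that bears bracket_1_rib but purple is not meant.

How it is judged:
By the outcome, as a careful person would: the job done as asked, in the order asked, and still so for the second after the job is handed in, with the robot touching nothing.
It also fails if it takes over 72 s, if anything falls off the work surface, if the arm or the gripper's body presses on something with over 40 N, if the wrist force passes 120 N, or if a joint passes its speed limit or range.

### The arm

A 6-joint arm with a two-finger parallel gripper is mounted at the origin on the work surface. World frame = base frame: x ahead of the robot, y to its left, z up, the work surface at z = 0. Lengths are in mm, angles in rad, forces in N, time in s.
With the tool pointing down it reaches from about 275 to 750 mm from the base axis. Payload 10.2 kg.
Tool frame: the origin (TCP) lies midway between the tips of the shut fingers; the grasp point (between the pads) lies 19 mm behind it (ctrl.tcp_to_grasp is the z of the grasp point in the tool frame, in mm); z points along the fingers, y is the direction in which the jaws open and shut (so a half turn about z gives the same grasp; the last joint's range is limited). The gripper opens to 85 mm and grips with 20 to 120 N. Pads are 22 mm wide; open, the fingers measure 114 mm over their backs; the gripper's body (76 mm by 85 mm) begins 54 mm behind the grasp point. The pads swing forward as they close: fully open they stand 13 mm farther back than shut.
Start: joints at [1.075, 0.313, 1.498, -0, 1.331, -0.223], TCP at [141.463, 505.588, 231.294] pointing down, gripper open.
Joint ranges: [-2.94, 2.94], [-0.97, 2.17], [0.19, 2.56], [-1.23, 4.37], [0.02, 3.11], [-2.88, 2.88]. Speed limits (rad/s): [2.39, 2.39, 3.01, 3.14, 3.14, 3.14].

### API

Orientations are given as a unit quaternion [w, x, y, z].
In Python, from rig import sensors, capture, order, ctrl gives the robot as it stands. The module is installed in compiled form; this text tells all that it offers.
- The arm moves only by the tool play_rows, never from a script. Its argument "deltas" is a list of rows, each a list of 7 numbers: the shift along the world's x, y, z in units of 40 mm (1.0 is 40 mm), then the turn, a rotation vector about the world's x, y, z in units of 6 degrees (1.0 is 6 degrees), then the opening, from -1 (shut) to 1 (fully open). A call has 1 to 8 rows; each row shifts and turns the commanded pose from where the row before left it; what a row does not reach is not made up. A row lasts 1/12 s, in which the tool goes at most 41.7 mm and 7.16 degrees, less where a joint would pass 70% of its speed; a pose out of reach is approached as far as the arm can. A call is refused whole if a number of a shift passes 1 or a number of a turn 1, either way. A call with a gripper value outside its range is refused whole. The fingers move at their own pace and stop on an object; "squeeze" is the grip in N (left out, the last holds). Time passes only in rows, so rows that do not move let the fingers close. It gives the time, the measured TCP pose, the force and the opening at its end, in the units of the state.
- sensors.sense(): the state, without advancing time (a new reading comes with each control period).
- capture(name): name is "scene" or "top"; returns a dict with "pixels" (480x640x3 uint8, red, green, blue), "z_map" (480x640 float32, mm along the optical axis (not along the pixel's ray), 0 where there is no reading), "fx", "fy", "cx", "cy" (pixels), "eye" and "rotation" of the camera in the world. Camera axes: x right, y down, z forward; pixel columns grow to the right and rows downward; lengths in mm; the calibration is good to about 2 mm. A picture is of the moment at which its call begins.
- order.finish_job(): hands the job in, once; it reports no verdict.
The state is a dict: "time_s": time; "joints": joint angles; "dq": joint speeds; "tau": joint torques, N m; "eef_pos": TCP position; "ee_rot": TCP orientation; "force": force on the tool from outside, world axes, zero at the start; "wrist_torque": the same for the moment, N m; "grip_width": opening from 0.0 (shut) to 1.0 (fully open).
Only numpy, scipy, OpenCV 4.12 (cv2) and the standard library are available. Lean on these libraries where they do the work, as an engineer would, in place of code of your own. Each camera call takes 0.05 s, during which the arm holds its last target. There are 200 camera calls.

## Working session

There is one attempt and no reset: what is moved stays moved. The work goes in short steps, Python scripts to look and compute and a tool call to move; the robot and the scene stay as the last step left them, time stands still between calls to the robot, and variables do not carry over. Pictures are saved under pics/ and viewed, about 8 in all and at most 12, crops included, and the job is handed in when it is done.

Besides the shell and the picture viewer there is one more tool, called after "Emit:" by a JSON object that holds its "api" and its "payload", one argument or row to a line. play_rows: Moves the arm, as the interface text tells. Its arguments: {"type":"object","properties":{"deltas":{"type":"array","items":{"type":"array","items":{"type":"number"}}},"squeeze":{"type":"number"}},"required":["deltas"]}

```bash
mkdir -p pics; cat > h.py <<'E'
import numpy as np, cv2
from rig import sensors, capture, order, ctrl
def cloud(c):
    z=c["z_map"]; v,u=np.mgrid[:480,:640]
    p=np.stack([(u-c["cx"])/c["fx"]*z,(v-c["cy"])/c["fy"]*z,z],-1)
    w=p@np.array(c["rotation"]).T+np.array(c["eye"]); w[z==0]=np.nan
    return w
E
python3 - <<'E'
from h import *
for n in("scene","top"):
    c=capture(n); cv2.imwrite(f"pics/{n}0.png",c["pixels"][...,::-1]); np.savez(f"{n}0.npz",w=cloud(c),px=c["pixels"]); print(n,c["eye"],c["rotation"])
print(sensors.sense(), ctrl.tcp_to_grasp)
E
```

```text
Traceback (most recent call last):
  File "h.py", line 6, in cloud
    w=p@np.array(c["rotation"]).T+np.array(c["eye"]); w[z==0]=np.nan
      ~^~~~~~~~~~~~~~~~~~~~~~~~~~
ValueError: matmul: Input operand 1 has a mismatch in its core dimension 0, with gufunc signature (n?,k),(k,m?)->(n?,m?) (size 4 is different from 3)
```

View pics/scene0.png

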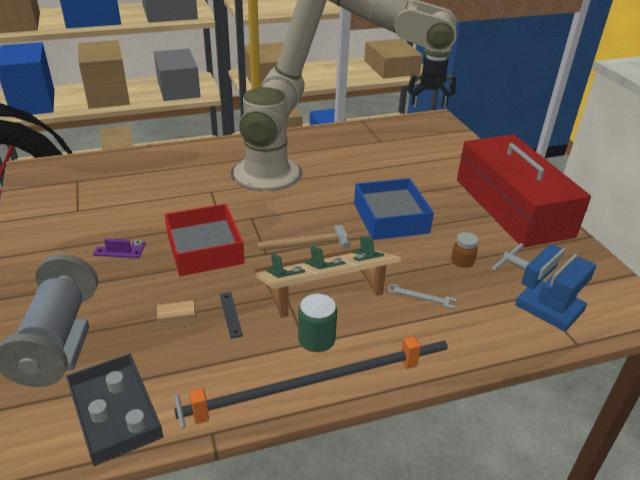

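The scene camera looks back at the robot: red bin at (205,238), blue bin at (393,207), rack with three green brackets at about (285,265), (320,258), (370,248), and the purple look-alike at (120,247). The rotation is a quaternion, so I'll fix the helper.

```bash
sed -i 's/np.array(c\["rotation"\]).T/R.from_quat(np.array(c["rotation"]),scalar_first=True).as_matrix().T/; 1a from scipy.spatial.transform import Rotation as R' h.py
python3 - <<'E'
from h import *
for n in("scene","top"):
    c=capture(n); cv2.imwrite(f"pics/{n}0.png",c["pixels"][...,::-1]); np.savez(f"{n}0.npz",w=cloud(c),px=c["pixels"]); print(n,c["eye"],c["rotation"],c["fx"])
s=sensors.sense();print(s, ctrl.tcp_to_grasp)
print(R.from_quat(s["ee_rot"],scalar_first=True).as_matrix())
E
```

```text
scene [1762.05122571 -418.65322736 1048.44652349] [-0.3598208   0.72018751  0.53580884 -0.25449527] 604.2796361810837
top [ 454.34325801  -19.65254273 1375.92208344] [-0.02639054  0.71237041 -0.7002902   0.03775682] 484.65380514245
{'time_s': 0.15, 'joints': array([ 1.07460755e+00,  3.13293344e-01,  1.49824942e+00, -4.26436936e-07,
        1.33098188e+00, -2.23422088e-01]), 'dq': array([ 0.00046224, -0.00281032, -0.00271248, -0.00058873,  0.00110536,
        0.000103  ]), 'tau': array([ 1.45157646e-03, -4.12373936e+01, -2.59794635e+01, -1.31830052e-04,
        3.31955081e-03,  3.13676048e-05]), 'eef_pos': array([141.36554188, 505.41619622, 230.88587963]), 'ee_rot': array([-1.63879232e-04,  1.35960875e-01,  9.90714098e-01, -4.36227797e-04]), 'force': array([ 0.22077545, -0.71203727, -0.18658089]), 'wrist_torque': array([-0.0279909 , -0.08902925,  0.02742635]), 'grip_width': 1.0018302396721381} -18.700000000000003
[[-9.63029227e-01  2.69396568e-01 -4.43334756e-04]
 [ 2.69396854e-01  9.63028900e-01 -8.19791729e-04]
 [ 2.06095104e-04 -9.08916384e-04 -9.99999566e-01]]
```

View pics/top0.png

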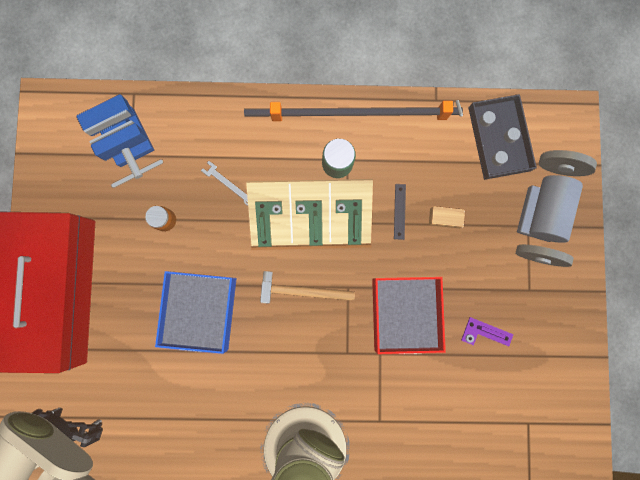

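Top view (up = +x uphill, left = +y): candidates are green brackets at bars (264,225), (316,225) and (355,225), plus the purple one at (487,332), which is out by colour. The left one's arm goes right to (277,209), so it is right-hand. The other two have arms going left, so they are left-hand. Confirming in a crop while measuring.

```bash
python3 - <<'E'
from h import *
d=np.load("top0.npz"); px=d["px"]; w=d["w"]
cv2.imwrite("pics/crop1.png",cv2.resize(px[170:260,235:385],None,fx=5,fy=5,interpolation=cv2.INTER_CUBIC)[...,::-1])
hsv=cv2.cvtColor(px,cv2.COLOR_RGB2HSV)
# rack plane: wood pixels in window not green
sub=np.zeros((480,640),bool); sub[184:242,250:371]=1
green=(hsv[...,0]>60)&(hsv[...,0]<95)&(hsv[...,1]>80)&sub
wood=sub&(hsv[...,0]<30)&(hsv[...,2]>150)&(hsv[...,1]>40)
P=w[wood]; P=P[np.isfinite(P).all(1)]
for _ in range(4):
    A=np.c_[P[:,:2],np.ones(len(P))]; k=np.linalg.lstsq(A,P[:,2],rcond=None)[0]; r=P[:,2]-A@k; P=P[abs(r)<max(2,2*r.std())]
n=np.array([-k[0],-k[1],1]);n/=np.linalg.norm(n); print("plane",k,"tilt",np.degrees(np.arccos(n[2])),"res",r.std(),"n",n, "yawofuphill",np.degrees(np.arctan2(k[1],k[0])))
h=(w-[0,0,k[2]])@n
ux=np.array([-n[0],-n[1],0]);ux=np.cross(n,np.cross(np.array([1.,0,0]),n));ux/=np.linalg.norm(ux); uy=np.cross(n,ux)
for a,b in((250,285),(293,325),(332,366)):
    m=np.zeros_like(sub); m[184:246,a:b]=1
    g=m&(h>3)&(h<60)
    rib=m&(h>40)&(h<50)
    Q=w[rib]; q=np.c_[Q@ux,Q@uy,h[rib]]
    print(a,"rib n",rib.sum(),"mean",Q.mean(0).round(1),"h",np.median(h[rib]).round(1))
    (cx,cy),sz,ang=cv2.minAreaRect(q[:,:2].astype(np.float32)); print("  rect",sz,ang)
    e=np.linalg.svd(q[:,:2]-q[:,:2].mean(0),full_matrices=False)[2][0]; e*=np.sign(e[0]); print("  axis angle in plane deg",np.degrees(np.arctan2(e[1],e[0])).round(2))
    c=ux*cx+uy*cy; lo=q[:,0].min(),q[:,0].max()
    c3=ux*cx+uy*cy+n*((np.array([0,0,k[2]])@n)+26); print("  ribcentre world",c3.round(1))
    base=m&(h>3)&(h<12); B=w[base]; print("  base h",np.median(h[base]).round(1),"x-u range",(B@ux).min().round(1)-cx,(B@ux).max().round(1)-cx,"y",np.percentile(B@uy,[1,99]).round(1)-cy)
for nm,(a,b,c_,d_) in dict(blue=(145,245,265,358),red=(365,450,270,360)).items():
    W=w[c_:d_,a:b].reshape(-1,3); W=W[np.isfinite(W).all(1)]
    rim=W[(W[:,2]>70)&(W[:,2]<82)]; f=W[(W[:,2]<66)&(W[:,2]>5)]
    print(nm,cv2.minAreaRect(rim[:,:2].astype(np.float32)),"rimz",np.median(rim[:,2]),"floor z",np.percentile(f[:,2],[10,50,90]))
for nm,(a,b,c_,d_) in dict(hammer=(258,360,265,308),).items():
    W=w[c_:d_,a:b].reshape(-1,3); W=W[W[:,2]>8]; print(nm,W.min(0),W.max(0))
E
```

```text
plane [ 5.71778718e-01  2.23432553e-02 -2.77208321e+02] tilt 29.778841798651683 res 2.2769385594816587 n [-0.49627472 -0.0193928   0.86794892] yawofuphill 2.237794412018313
250 rib n 96 mean [591.7 119.5 115.9] h 45.0
  rect (68.11337280273438, 10.249245643615723) 3.0364441871643066
  axis angle in plane deg 2.56
  ribcentre world [600.2 120.1  98.6]
  base h 5.7 x-u range -67.45722656250001 109.24277343749998 y [-56.02338867  32.47661133]
293 rib n 94 mean [595.8 -20.6 115.7] h 45.8
  rect (70.6006851196289, 7.962038040161133) 1.5717854499816895
  axis angle in plane deg 1.84
  ribcentre world [606.3 -20.2  99. ]
  base h 5.8 x-u range -73.13516845703123 104.5648315429687 y [-21.9771347  57.8228653]
332 rib n 91 mean [ 600.9 -125.9  115.7] h 45.4
  rect (70.74662017822266, 9.909552574157715) 0.7994089722633362
  axis angle in plane deg 0.81
  ribcentre world [ 610.6 -125.7   99.1]
  base h 6.0 x-u range -73.64794921875 102.65205078124995 y [-26.64737854  60.55262146]
blue ((370.20916748046875, 298.5389099121094), (181.59341430664062, 200.3746337890625), 85.35578155517578) rimz 74.38811433949695 floor z [32.14958922 36.57438696 41.98876392]
red ((371.2972106933594, -276.4893798828125), (200.49105834960938, 181.45352172851562), 2.078584671020508) rimz 74.61544871257138 floor z [17.39131454 21.59697577 30.31458289]
hammer [ 392.71006602 -131.13111624    8.16168507] [482.15446747 128.9850195   34.001861  ]
```

View pics/crop1.png

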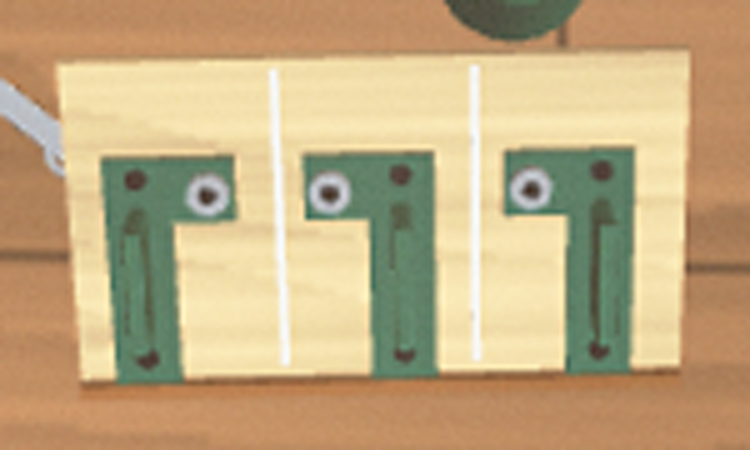

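The crop confirms it: right-hand bracket at (150,290) with its arm going right, left-hand ones at (403,290) and (600,290) with arms going left. Heights fit too (rib top 45–46, base 6, tilt 29.8°). Now the goal poses.

```bash
cat >> h.py <<'E'
n=np.array([-.4985,-.0200,.8667]); n/=np.linalg.norm(n)
ux=np.cross(n,np.cross([1.,0,0],n)); ux/=np.linalg.norm(ux)
BR={"M":([606.3,-20.2,99.0],1.84),"Rt":([610.6,-125.7,99.1],.81),"Lf":([600.2,120.1,98.6],2.56)}
def frame(x,up):  # tool orientation for bracket x dir and up
    y=np.cross(up,x); return np.c_[-x,y,-up]
def pick(b,above):  # above = TCP clearance beyond grasp height (grasp 31 above underside)
    c,a=BR[b]; a=np.radians(a); x=np.cos(a)*ux+np.sin(a)*np.cross(n,ux)
    return np.array(c)+n*(5-18.7+above), frame(x,n)
def place(bx,by,yaw,dx,z):  # bin centre, bin yaw deg; bracket x along -y of bin; rib point 4 mm to bracket +x
    a=np.radians(yaw); X=np.array([np.cos(a),np.sin(a),0]); Y=np.array([-np.sin(a),np.cos(a),0])
    p=np.array([bx,by,0])+X*dx-Y*4; p[2]=z
    return p, frame(-Y,np.array([0,0,1.]))
def delta(t):
    s=sensors.sense(); p,M=t; r=(R.from_matrix(M)*R.from_quat(s["ee_rot"],scalar_first=True).inv()).as_rotvec()
    print("t",round(s["time_s"],2),"pos",s["eef_pos"].round(1),"F",np.round(s["force"],1),"w",round(s["grip_width"],3),"| target",p.round(1),"| shift units",((p-s["eef_pos"])/40).round(3),"turn units",(np.degrees(r)/6).round(3))
RED=(371.3,-276.5,2.08); BLUE=(370.2,298.5,-4.64)
E
python3 -c "
from h import *
delta(pick('M',100)); delta(pick('M',0));
a,b=pick('M',100),place(*RED,-55,150); print(np.degrees(R.from_matrix(b[1]@a[1].T).as_rotvec())/6, b[0])"
```

```text
t 0.15 pos [141.4 505.4 230.9] F [ 0.2 -0.7 -0.2] w 1.002 | target [563.3 -21.9 173.8] | shift units [ 10.548 -13.184  -1.427] turn units [-0.538 -4.979  2.789]
t 0.15 pos [141.4 505.4 230.9] F [ 0.2 -0.7 -0.2] w 1.002 | target [613.1 -19.9  87.1] | shift units [ 11.794 -13.134  -3.594] turn units [-0.538 -4.979  2.789]
[  3.72316659   4.07652836 -14.53122467] [ 316.48141768 -282.49358262  150.        ]
```

Emit:
{"api": "play_rows", "payload": {
  "deltas": [
    [0.44,-0.55,0,-0.022,-0.207,0.116,0],
    [0.44,-0.55,0,-0.022,-0.207,0.116,0],
    [0.44,-0.55,0,-0.022,-0.207,0.116,0],
    [0.44,-0.55,0,-0.022,-0.207,0.116,0],
    [0.44,-0.55,0,-0.022,-0.207,0.116,0],
    [0.44,-0.55,0,-0.022,-0.207,0.116,0],
    [0.44,-0.55,0,-0.022,-0.207,0.116,0],
    [0.44,-0.55,0,-0.022,-0.207,0.116,0]
  ],
  "squeeze": 45
}}

```text
time_s: 0.82
eef_pos: [282.8, 328.4, 231.2]
ee_rot: [0.087, 0.087, 0.992, 0.002]
force: [0.8, 0.7, -0.3]
grip_width: 0.498
```

Emit:
{"api": "play_rows", "payload": {
  "deltas": [
    [0.44,-0.55,0,-0.022,-0.207,0.116,0],
    [0.44,-0.55,0,-0.022,-0.207,0.116,0],
    [0.44,-0.55,0,-0.022,-0.207,0.116,0],
    [0.44,-0.55,0,-0.022,-0.207,0.116,0],
    [0.44,-0.55,0,-0.022,-0.207,0.116,0],
    [0.44,-0.55,0,-0.022,-0.207,0.116,0],
    [0.44,-0.55,0,-0.022,-0.207,0.116,0],
    [0.44,-0.55,0,-0.022,-0.207,0.116,0]
  ]
}}

```text
time_s: 1.48
eef_pos: [423.6, 152.3, 231.3]
ee_rot: [0.174, 0.037, 0.984, 0.005]
force: [-0.3, 0.7, 0.1]
grip_width: 0.5
```

Emit:
{"api": "play_rows", "payload": {
  "deltas": [
    [0.44,-0.55,0,-0.022,-0.207,0.116,0],
    [0.44,-0.55,0,-0.022,-0.207,0.116,0],
    [0.44,-0.55,0,-0.022,-0.207,0.116,0],
    [0.44,-0.55,0,-0.022,-0.207,0.116,0],
    [0.44,-0.55,0,-0.022,-0.207,0.116,0],
    [0.44,-0.55,0,-0.022,-0.207,0.116,0],
    [0.44,-0.55,0,-0.022,-0.207,0.116,0],
    [0,0,0,0,0,0,0]
  ]
}}

```text
time_s: 2.15
eef_pos: [547.9, -3.8, 230.8]
ee_rot: [0.248, -0.005, 0.969, 0.007]
force: [-1.0, 0.9, 0.5]
grip_width: 0.503
```

```bash
python3 -c "
from h import *
delta(pick('M',100)); delta(pick('M',40))"
```

```text
t 2.15 pos [547.9  -3.8 230.8] F [-1.   0.9  0.5] w 0.503 | target [563.3 -21.9 173.8] | shift units [ 0.384 -0.453 -1.425] turn units [-0.033 -0.208  0.143]
t 2.15 pos [547.9  -3.8 230.8] F [-1.   0.9  0.5] w 0.503 | target [593.2 -20.7 121.8] | shift units [ 1.132 -0.423 -2.725] turn units [-0.033 -0.208  0.143]
```

Emit:
{"api": "play_rows", "payload": {
  "deltas": [
    [0.13,-0.15,-0.475,-0.011,-0.07,0.048,0],
    [0.13,-0.15,-0.475,-0.011,-0.07,0.048,0],
    [0.13,-0.15,-0.475,-0.011,-0.07,0.048,0],
    [0.187,0.008,-0.325,0,0,0,0],
    [0.187,0.008,-0.325,0,0,0,0],
    [0.187,0.008,-0.325,0,0,0,0],
    [0.187,0.008,-0.325,0,0,0,0],
    [0,0,0,0,0,0,0]
  ]
}}

```text
time_s: 2.82
eef_pos: [591.2, -16.4, 119.8]
ee_rot: [0.256, -0.014, 0.967, 0.008]
force: [0.3, 0.7, 0.3]
grip_width: 0.501
```

```bash
python3 -c "
from h import *
delta(pick('M',0))
c=capture('scene'); cv2.imwrite('pics/s1.png',cv2.resize(c['pixels'][190:310,230:430],None,fx=4,fy=4,interpolation=cv2.INTER_CUBIC)[...,::-1])"
```

```text
t 2.82 pos [591.2 -16.4 119.8] F [0.3 0.7 0.3] w 0.501 | target [613.1 -19.9  87.1] | shift units [ 0.548 -0.088 -0.817] turn units [-0.019 -0.046 -0.033]
```

View pics/s1.png

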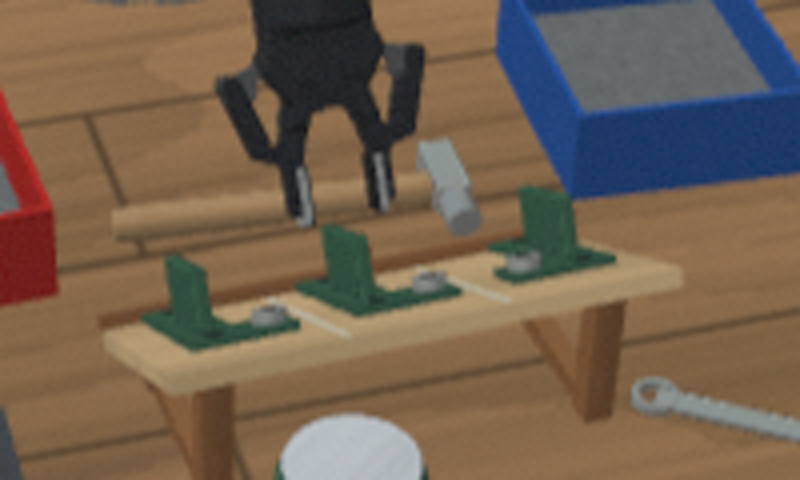

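The picture shows the open fingers at (300,200) and (380,195), straddling the middle rib at (345,260), tilted square to the slope. Going down and closing.

Emit:
{"api": "play_rows", "payload": {
  "deltas": [
    [0,-0.088,0,-0.02,-0.045,-0.03,0],
    [0.137,0,-0.204,0,0,0,0],
    [0.137,0,-0.204,0,0,0,0],
    [0.137,0,-0.204,0,0,0,0],
    [0.137,0,-0.204,0,0,0,0],
    [0,0,0,0,0,0,0],
    [0,0,0,0,0,0,0]
  ]
}}

```text
time_s: 3.45
eef_pos: [613.7, -20.5, 88.8]
ee_rot: [0.259, -0.013, 0.966, 0.006]
force: [-0.2, 0.2, -0.2]
grip_width: 0.501
```

```bash
python3 -c "
from h import *
delta(pick('M',0))"
```

```text
t 3.45 pos [613.7 -20.5  88.8] F [-0.2  0.2 -0.2] w 0.501 | target [613.1 -19.9  87.1] | shift units [-0.013  0.014 -0.043] turn units [ 0.011  0.025 -0.   ]
```

Emit:
{"api": "play_rows", "payload": {
  "deltas": [
    [0,0,0,0,0,0,-0.4],
    [0,0,0,0,0,0,-0.6],
    [0,0,0,0,0,0,-0.8],
    [0,0,0,0,0,0,-1],
    [0,0,0,0,0,0,-1],
    [0,0,0,0,0,0,-1],
    [0,0,0,0,0,0,-1]
  ]
}}

```text
time_s: 4.03
eef_pos: [613.7, -20.6, 90.1]
ee_rot: [0.26, -0.013, 0.965, 0.006]
force: [-4.3, 1.1, 5.6]
grip_width: 0.109
```

Emit:
{"api": "play_rows", "payload": {
  "deltas": [
    [0,0,0.1,0,0,0,-1],
    [0,0,0.2,0,0,0,-1],
    [0,0,0.4,0,0,0,-1],
    [0,0,0.5,0,0,0,-1],
    [0,0,0.6,0,0,0,-1],
    [0,0,0.6,0,0,0,-1],
    [0,0,0.3,0,0,0,-1],
    [0,0,0,0,0,0,-1]
  ]
}}

```text
time_s: 4.7
eef_pos: [614.7, -21.1, 201.3]
ee_rot: [0.262, -0.013, 0.965, 0.005]
force: [0.7, -0.3, -2.6]
grip_width: 0.107
```

```bash
python3 -c "
from h import *
delta(place(*RED,-55,150))"
```

```text
t 4.7 pos [614.7 -21.1 201.3] F [ 0.7 -0.3 -2.6] w 0.107 | target [ 316.5 -282.5  150. ] | shift units [-7.455 -6.536 -1.281] turn units [  3.816   4.119 -14.523]
```

Emit:
{"api": "play_rows", "payload": {
  "deltas": [
    [-0.373,-0.327,0,0.191,0.206,-0.726,-1],
    [-0.373,-0.327,0,0.191,0.206,-0.726,-1],
    [-0.373,-0.327,0,0.191,0.206,-0.726,-1],
    [-0.373,-0.327,0,0.191,0.206,-0.726,-1],
    [-0.373,-0.327,0,0.191,0.206,-0.726,-1],
    [-0.373,-0.327,0,0.191,0.206,-0.726,-1],
    [-0.373,-0.327,0,0.191,0.206,-0.726,-1],
    [-0.373,-0.327,0,0.191,0.206,-0.726,-1]
  ]
}}

```text
time_s: 5.37
eef_pos: [493.0, -125.6, 196.6]
ee_rot: [0.166, 0.299, 0.94, 0.005]
force: [0.1, -0.3, -2.7]
grip_width: 0.111
```

Emit:
{"api": "play_rows", "payload": {
  "deltas": [
    [-0.373,-0.327,0,0.191,0.206,-0.726,-1],
    [-0.373,-0.327,0,0.191,0.206,-0.726,-1],
    [-0.373,-0.327,0,0.191,0.206,-0.726,-1],
    [-0.373,-0.327,0,0.191,0.206,-0.726,-1],
    [-0.373,-0.327,0,0.191,0.206,-0.726,-1],
    [-0.373,-0.327,0,0.191,0.206,-0.726,-1],
    [-0.373,-0.327,0,0.191,0.206,-0.726,-1],
    [-0.373,-0.327,0,0.191,0.206,-0.726,-1]
  ]
}}

```text
time_s: 6.03
eef_pos: [373.8, -230.2, 196.8]
ee_rot: [0.056, 0.578, 0.814, 0.004]
force: [-0.4, -0.1, -3.0]
grip_width: 0.109
```

Emit:
{"api": "play_rows", "payload": {
  "deltas": [
    [-0.373,-0.327,0,0.191,0.206,-0.726,-1],
    [-0.373,-0.327,0,0.191,0.206,-0.726,-1],
    [-0.373,-0.327,0,0.191,0.206,-0.726,-1],
    [-0.373,-0.327,0,0.191,0.206,-0.726,-1],
    [0,0,0,0,0,0,-1],
    [0,0,0,0,0,0,-1]
  ]
}}

```text
time_s: 6.53
eef_pos: [314.8, -282.5, 196.9]
ee_rot: [-0.002, 0.695, 0.719, 0.003]
force: [0.4, 0.1, -2.1]
grip_width: 0.111
```

```bash
python3 -c "
from h import *
delta(place(*RED,-55,110))
c=capture('scene'); cv2.imwrite('pics/s2.png',cv2.resize(c['pixels'][130:290,130:330],None,fx=4,fy=4,interpolation=cv2.INTER_CUBIC)[:600,:,::-1])"
```

```text
t 6.53 pos [ 314.8 -282.5  196.9] F [ 0.4  0.1 -2.1] w 0.111 | target [ 316.5 -282.5  110. ] | shift units [ 4.100e-02 -1.000e-03 -2.172e+00] turn units [-0.063  0.013  0.015]
```

View pics/s2.png

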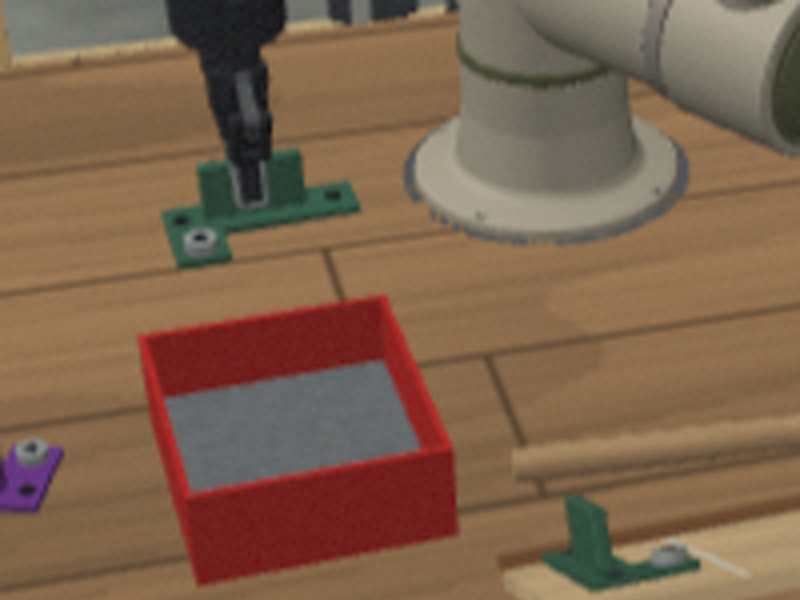

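The bracket hangs level at (255,195), rib up, held mid-rib; the red bin's packing is at (290,425). Lowering in stages.

Emit:
{"api": "play_rows", "payload": {
  "deltas": [
    [0.02,0,-0.3,-0.03,0,0,-1],
    [0.02,0,-0.5,-0.03,0,0,-1],
    [0,0,-0.6,0,0,0,-1],
    [0,0,-0.6,0,0,0,-1],
    [0,0,-0.6,0,0,0,-1],
    [0,0,-0.4,0,0,0,-1],
    [0,0,-0.2,0,0,0,-1],
    [0,0,0,0,0,0,-1]
  ]
}}

```text
time_s: 7.25
eef_pos: [316.8, -281.0, 68.4]
ee_rot: [-0.0, 0.694, 0.72, 0.001]
force: [0.4, -0.1, -2.8]
grip_width: 0.112
```

Emit:
{"api": "play_rows", "payload": {
  "deltas": [
    [0,0,-0.1,0,0,0,-1],
    [0,0,-0.1,0,0,0,-1],
    [0,0,-0.1,0,0,0,-1],
    [0,0,0,0,0,0,-1]
  ]
}}

```text
time_s: 7.58
eef_pos: [316.9, -282.2, 57.5]
ee_rot: [0.001, 0.694, 0.72, 0.0]
force: [0.1, 0.5, -2.8]
grip_width: 0.107
```

```bash
python3 -c "
from h import *
delta(place(*RED,-55,36))
w=cloud(capture('scene'));d=w[150:300,140:260].reshape(-1,3); a=np.radians(2.08)
q=d-[371.3,-276.5,0]; q=np.c_[q@[np.cos(a),np.sin(a),0],q@[-np.sin(a),np.cos(a),0],d[:,2]]
m=(q[:,0]>20)&(q[:,0]<75)&(abs(q[:,1])<65); print('floor z scene',m.sum(),np.nanpercentile(q[m,2],[5,50,95]))
t=np.load('top0.npz')['w'].reshape(-1,3)
for b in ((371.3,-276.5,2.08),(370.2,298.5,-4.64)):
  a=np.radians(b[2]);q=t-[b[0],b[1],0]; q=np.c_[q@[np.cos(a),np.sin(a),0],q@[-np.sin(a),np.cos(a),0],q[:,2]]
  m=(abs(q[:,0])<70)&(abs(q[:,1])<65)&(q[:,2]<70); print('floor top',m.sum(),np.percentile(q[m,2],[5,50,95]))
"
```

```text
t 7.58 pos [ 316.9 -282.2   57.5] F [ 0.1  0.5 -2.8] w 0.107 | target [ 316.5 -282.5   36. ] | shift units [-0.011 -0.008 -0.537] turn units [0.007 0.019 0.004]
floor z scene 83 [ 19.09111873  22.93724947 321.5603371 ]
floor top 2370 [16.73103596 21.20620348 25.69280127]
floor top 2474 [32.07072673 36.47423842 40.85294972]
```

Floor about 21–23 by depth, so contact is expected with TCP near 36–38. Feeling down in 2 mm steps.

Emit:
{"api": "play_rows", "payload": {
  "deltas": [
    [0,0,-0.1,0,0,0,-1],
    [0,0,-0.1,0,0,0,-1],
    [0,0,-0.1,0,0,0,-1],
    [0,0,0,0,0,0,-1]
  ]
}}

```text
time_s: 7.97
eef_pos: [316.7, -281.9, 44.9]
ee_rot: [0.0, 0.694, 0.72, 0.001]
force: [-1.0, 0.4, -2.6]
grip_width: 0.111
```

Emit:
{"api": "play_rows", "payload": {
  "deltas": [
    [0,0,-0.05,0,0,0,-1],
    [0,0,0,0,0,0,-1]
  ]
}}

```text
time_s: 8.13
eef_pos: [316.8, -282.2, 43.4]
ee_rot: [0.001, 0.694, 0.72, 0.0]
force: [0.2, -0.1, -2.2]
grip_width: 0.112
```

Emit:
{"api": "play_rows", "payload": {
  "deltas": [
    [0,0,-0.05,0,0,0,-1],
    [0,0,0,0,0,0,-1]
  ]
}}

```text
time_s: 8.3
eef_pos: [316.9, -282.2, 41.5]
ee_rot: [0.001, 0.694, 0.72, 0.0]
force: [0.8, 0.0, -2.4]
grip_width: 0.113
```

Emit:
{"api": "play_rows", "payload": {
  "deltas": [
    [0,0,-0.05,0,0,0,-1],
    [0,0,0,0,0,0,-1]
  ]
}}

```text
time_s: 8.47
eef_pos: [316.8, -282.2, 39.4]
ee_rot: [0.001, 0.694, 0.72, 0.0]
force: [-0.6, 1.6, -2.5]
grip_width: 0.111
```

Emit:
{"api": "play_rows", "payload": {
  "deltas": [
    [0,0,-0.04,0,0,0,-1],
    [0,0,0,0,0,0,-1]
  ]
}}

```text
time_s: 8.63
eef_pos: [316.8, -282.2, 37.9]
ee_rot: [0.001, 0.694, 0.72, 0.0]
force: [0.3, 0.2, -2.3]
grip_width: 0.114
```

Emit:
{"api": "play_rows", "payload": {
  "deltas": [
    [0,0,-0.03,0,0,0,-1],
    [0,0,0,0,0,0,-1]
  ]
}}

```text
time_s: 8.8
eef_pos: [316.9, -282.2, 36.7]
ee_rot: [0.001, 0.694, 0.72, 0.0]
force: [0.1, 0.7, -2.4]
grip_width: 0.11
```

Emit:
{"api": "play_rows", "payload": {
  "deltas": [
    [0,0,-0.03,0,0,0,-1],
    [0,0,0,0,0,0,-1]
  ]
}}

```text
time_s: 8.97
eef_pos: [317.0, -282.3, 35.6]
ee_rot: [0.001, 0.694, 0.72, 0.0]
force: [0.9, 0.5, 0.2]
grip_width: 0.11
```

Contact at about TCP z 36. One more small step to seat it, then open slightly and leave.

Emit:
{"api": "play_rows", "payload": {
  "deltas": [
    [0,0,-0.03,0,0,0,-1],
    [0,0,0,0,0,0,-1],
    [0,0,0,0,0,0,-1]
  ]
}}

```text
time_s: 9.22
eef_pos: [317.0, -282.3, 34.6]
ee_rot: [0.001, 0.694, 0.72, 0.0]
force: [0.6, 1.2, 2.0]
grip_width: 0.109
```

Emit:
{"api": "play_rows", "payload": {
  "deltas": [
    [0,0,0,0,0,0,-0.7],
    [0,0,0,0,0,0,-0.6],
    [0,0,0,0,0,0,-0.5],
    [0,0,0,0,0,0,-0.45],
    [0,0,0,0,0,0,-0.45]
  ]
}}

```text
time_s: 9.63
eef_pos: [316.9, -282.3, 34.5]
ee_rot: [0.001, 0.694, 0.72, 0.0]
force: [0.2, 0.2, -0.4]
grip_width: 0.271
```

Emit:
{"api": "play_rows", "payload": {
  "deltas": [
    [0,0,0.1,0,0,0,-0.45],
    [0,0,0.3,0,0,0,-0.45],
    [0,0,0.6,0,0,0,-0.45],
    [0,0,0.7,0,0,0,-0.45],
    [0,0,0.8,0,0,0,-0.45],
    [0,0,0.8,0,0,0,-0.45],
    [0,0,0.8,0,0,0,0],
    [0,0,0,0,0,0,0]
  ]
}}

```text
time_s: 10.3
eef_pos: [318.2, -284.1, 204.1]
ee_rot: [0.006, 0.694, 0.72, -0.001]
force: [0.1, -1.4, 0.8]
grip_width: 0.5
```

```bash
python3 -c "
from h import *
delta(pick('Rt',60))
c=capture('scene'); cv2.imwrite('pics/s3.png',cv2.resize(c['pixels'][180:300,140:300],None,fx=4,fy=4,interpolation=cv2.INTER_CUBIC)[...,::-1])"
```

```text
t 10.3 pos [ 318.2 -284.1  204.1] F [ 0.1 -1.4  0.8] w 0.5 | target [ 587.5 -126.6  139.2] | shift units [ 6.734  3.936 -1.621] turn units [-3.66  -3.976 14.363]
```

View pics/s3.png

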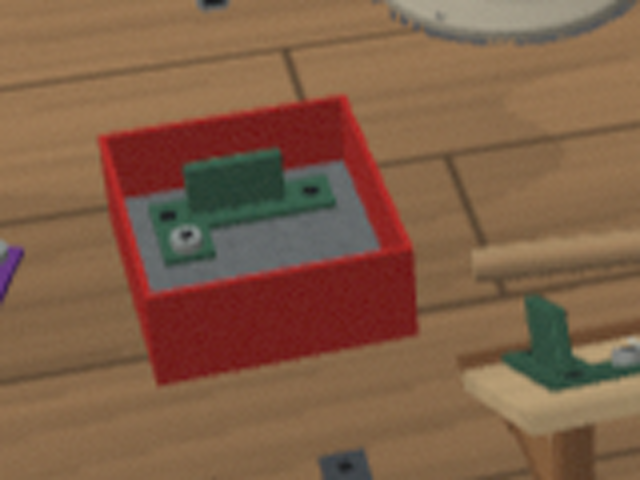

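The first bracket lies flat in the red bin at (240,205), rib up, on the robot side. Next, the right-hand-most left-hand bracket.

Emit:
{"api": "play_rows", "payload": {
  "deltas": [
    [0.337,0.197,0,-0.183,-0.199,0.718,0],
    [0.337,0.197,0,-0.183,-0.199,0.718,0],
    [0.337,0.197,0,-0.183,-0.199,0.718,0],
    [0.337,0.197,0,-0.183,-0.199,0.718,0],
    [0.337,0.197,0,-0.183,-0.199,0.718,0],
    [0.337,0.197,0,-0.183,-0.199,0.718,0],
    [0.337,0.197,0,-0.183,-0.199,0.718,0],
    [0.337,0.197,0,-0.183,-0.199,0.718,0]
  ]
}}

```text
time_s: 11.02
eef_pos: [425.0, -218.3, 197.4]
ee_rot: [0.112, 0.444, 0.889, 0.004]
force: [0.4, -0.6, 0.5]
grip_width: 0.5
```

Emit:
{"api": "play_rows", "payload": {
  "deltas": [
    [0.337,0.197,0,-0.183,-0.199,0.718,0],
    [0.337,0.197,0,-0.183,-0.199,0.718,0],
    [0.337,0.197,0,-0.183,-0.199,0.718,0],
    [0.337,0.197,0,-0.183,-0.199,0.718,0],
    [0.337,0.197,0,-0.183,-0.199,0.718,0],
    [0.337,0.197,0,-0.183,-0.199,0.718,0],
    [0.337,0.197,0,-0.183,-0.199,0.718,0],
    [0.337,0.197,0,-0.183,-0.199,0.718,0]
  ]
}}

```text
time_s: 11.68
eef_pos: [532.7, -155.4, 197.2]
ee_rot: [0.211, 0.15, 0.966, 0.006]
force: [-0.5, 0.1, -0.0]
grip_width: 0.496
```

Emit:
{"api": "play_rows", "payload": {
  "deltas": [
    [0.337,0.197,0,-0.183,-0.199,0.718,0],
    [0.337,0.197,0,-0.183,-0.199,0.718,0],
    [0.337,0.197,0,-0.183,-0.199,0.718,0],
    [0.337,0.197,0,-0.183,-0.199,0.718,0],
    [0,0,-0.5,0,0,0,0],
    [0,0,-0.5,0,0,0,0],
    [0,0,-0.4,0,0,0,0],
    [0,0,0,0,0,0,0]
  ]
}}

```text
time_s: 12.35
eef_pos: [584.5, -123.6, 138.0]
ee_rot: [0.251, -0.002, 0.968, 0.009]
force: [-0.8, 0.2, -0.9]
grip_width: 0.5
```

```bash
python3 -c "
from h import *
delta(pick('Rt',60));delta(pick('Rt',3))"
```

```text
t 12.35 pos [ 584.5 -123.6  138. ] F [-0.8  0.2 -0.9] w 0.5 | target [ 587.5 -126.6  139.2] | shift units [ 0.074 -0.075  0.032] turn units [ 0.004 -0.147  0.028]
t 12.35 pos [ 584.5 -123.6  138. ] F [-0.8  0.2 -0.9] w 0.5 | target [ 615.9 -125.5   89.8] | shift units [ 0.785 -0.046 -1.203] turn units [ 0.004 -0.147  0.028]
```

Emit:
{"api": "play_rows", "payload": {
  "deltas": [
    [0.075,-0.06,0.03,0,-0.147,0.028,0],
    [0.142,0.003,-0.247,0,0,0,0],
    [0.142,0.003,-0.247,0,0,0,0],
    [0.142,0.003,-0.247,0,0,0,0],
    [0.142,0.003,-0.247,0,0,0,0],
    [0.142,0.003,-0.247,0,0,0,0],
    [0,0,0,0,0,0,0],
    [0,0,0,0,0,0,0]
  ]
}}

```text
time_s: 13.02
eef_pos: [617.7, -126.3, 94.2]
ee_rot: [0.261, -0.004, 0.965, 0.008]
force: [0.0, 0.2, 0.2]
grip_width: 0.499
```

```bash
python3 -c "
from h import *
delta(pick('Rt',3))"
```

```text
t 13.02 pos [ 617.7 -126.3   94.2] F [0.  0.2 0.2] w 0.499 | target [ 615.9 -125.5   89.8] | shift units [-0.045  0.021 -0.11 ] turn units [ 0.034  0.06  -0.001]
```

Emit:
{"api": "play_rows", "payload": {
  "deltas": [
    [-0.045,0.02,-0.09,0.03,0.06,0,0],
    [0,0,0,0,0,0,-0.4],
    [0,0,0,0,0,0,-0.6],
    [0,0,0,0,0,0,-0.8],
    [0,0,0,0,0,0,-1],
    [0,0,0,0,0,0,-1],
    [0,0,0,0,0,0,-1],
    [0,0,0,0,0,0,-1]
  ]
}}

```text
time_s: 13.68
eef_pos: [616.1, -125.7, 91.2]
ee_rot: [0.259, -0.004, 0.966, 0.009]
force: [-4.8, 0.8, 6.2]
grip_width: 0.11
```

Emit:
{"api": "play_rows", "payload": {
  "deltas": [
    [0,0,0.1,0,0,0,-1],
    [0,0,0.2,0,0,0,-1],
    [0,0,0.4,0,0,0,-1],
    [0,0,0.5,0,0,0,-1],
    [0,0,0.6,0,0,0,-1],
    [0,0,0.6,0,0,0,-1],
    [0,0,0.3,0,0,0,-1],
    [0,0,0,0,0,0,-1]
  ]
}}

```text
time_s: 14.35
eef_pos: [616.9, -126.1, 202.1]
ee_rot: [0.26, -0.004, 0.965, 0.008]
force: [1.1, 0.6, -3.5]
grip_width: 0.106
```

```bash
python3 -c "
from h import *
delta(place(*RED,37,150))"
```

```text
t 14.35 pos [ 616.9 -126.1  202.1] F [ 1.1  0.6 -3.5] w 0.106 | target [ 408.4 -279.2  150. ] | shift units [-5.212 -3.826 -1.302] turn units [  3.74    4.113 -14.364]
```

Emit:
{"api": "play_rows", "payload": {
  "deltas": [
    [-0.261,-0.191,0,0.187,0.206,-0.718,-1],
    [-0.261,-0.191,0,0.187,0.206,-0.718,-1],
    [-0.261,-0.191,0,0.187,0.206,-0.718,-1],
    [-0.261,-0.191,0,0.187,0.206,-0.718,-1],
    [-0.261,-0.191,0,0.187,0.206,-0.718,-1],
    [-0.261,-0.191,0,0.187,0.206,-0.718,-1],
    [-0.261,-0.191,0,0.187,0.206,-0.718,-1],
    [-0.261,-0.191,0,0.187,0.206,-0.718,-1]
  ]
}}

```text
time_s: 15.02
eef_pos: [531.4, -186.7, 197.3]
ee_rot: [0.164, 0.304, 0.938, 0.007]
force: [1.1, 1.4, -4.5]
grip_width: 0.109
```

Emit:
{"api": "play_rows", "payload": {
  "deltas": [
    [-0.261,-0.191,0,0.187,0.206,-0.718,-1],
    [-0.261,-0.191,0,0.187,0.206,-0.718,-1],
    [-0.261,-0.191,0,0.187,0.206,-0.718,-1],
    [-0.261,-0.191,0,0.187,0.206,-0.718,-1],
    [-0.261,-0.191,0,0.187,0.206,-0.718,-1],
    [-0.261,-0.191,0,0.187,0.206,-0.718,-1],
    [-0.261,-0.191,0,0.187,0.206,-0.718,-1],
    [-0.261,-0.191,0,0.187,0.206,-0.718,-1]
  ]
}}

```text
time_s: 15.68
eef_pos: [448.1, -247.8, 197.5]
ee_rot: [0.055, 0.579, 0.813, 0.004]
force: [-0.4, -0.5, -3.8]
grip_width: 0.112
```

Emit:
{"api": "play_rows", "payload": {
  "deltas": [
    [-0.261,-0.191,0,0.187,0.206,-0.718,-1],
    [-0.261,-0.191,0,0.187,0.206,-0.718,-1],
    [-0.261,-0.191,0,0.187,0.206,-0.718,-1],
    [-0.261,-0.191,0,0.187,0.206,-0.718,-1],
    [0,0,-0.5,0,0,0,-1],
    [0,0,-0.5,0,0,0,-1],
    [0,0,-0.2,0,0,0,-1],
    [0,0,0,0,0,0,-1]
  ]
}}

```text
time_s: 16.35
eef_pos: [406.4, -277.5, 148.4]
ee_rot: [-0.004, 0.694, 0.72, 0.003]
force: [0.1, 1.0, -3.4]
grip_width: 0.11
```

```bash
python3 -c "
from h import *
delta(place(*RED,37,44))"
```

```text
t 16.35 pos [ 406.4 -277.5  148.4] F [ 0.1  1.  -3.4] w 0.11 | target [ 408.4 -279.2   44. ] | shift units [ 0.051 -0.042 -2.609] turn units [-0.082 -0.014  0.008]
```

Emit:
{"api": "play_rows", "payload": {
  "deltas": [
    [0.05,-0.04,-0.3,-0.08,0,0,-1],
    [0,0,-0.5,0,0,0,-1],
    [0,0,-0.6,0,0,0,-1],
    [0,0,-0.5,0,0,0,-1],
    [0,0,-0.3,0,0,0,-1],
    [0,0,-0.2,0,0,0,-1],
    [0,0,0,0,0,0,-1]
  ]
}}

```text
time_s: 16.93
eef_pos: [409.2, -279.7, 54.0]
ee_rot: [0.001, 0.694, 0.72, -0.001]
force: [-0.6, 1.0, -4.5]
grip_width: 0.11
```

Emit:
{"api": "play_rows", "payload": {
  "deltas": [
    [0,0,-0.08,0,0,0,-1],
    [0,0,0,0,0,0,-1],
    [0,0,0,0,0,0,-1]
  ]
}}

```text
time_s: 17.18
eef_pos: [409.6, -280.4, 52.2]
ee_rot: [0.003, 0.694, 0.72, -0.001]
force: [0.2, 0.6, -3.7]
grip_width: 0.106
```

Emit:
{"api": "play_rows", "payload": {
  "deltas": [
    [-0.02,0.02,-0.1,0.05,0,0,-1],
    [0,0,-0.1,0,0,0,-1],
    [0,0,-0.08,0,0,0,-1],
    [0,0,0,0,0,0,-1],
    [0,0,0,0,0,0,-1]
  ]
}}

```text
time_s: 17.6
eef_pos: [408.4, -279.2, 40.0]
ee_rot: [-0.0, 0.694, 0.72, 0.001]
force: [-0.2, -0.3, -4.8]
grip_width: 0.109
```

Emit:
{"api": "play_rows", "payload": {
  "deltas": [
    [0,0,-0.04,0,0,0,-1],
    [0,0,0,0,0,0,-1]
  ]
}}

```text
time_s: 17.77
eef_pos: [408.5, -279.2, 38.5]
ee_rot: [0.0, 0.694, 0.72, 0.001]
force: [-0.6, 1.4, -3.7]
grip_width: 0.111
```

Emit:
{"api": "play_rows", "payload": {
  "deltas": [
    [0,0,-0.04,0,0,0,-1],
    [0,0,0,0,0,0,-1]
  ]
}}

```text
time_s: 17.93
eef_pos: [408.6, -279.3, 37.0]
ee_rot: [0.0, 0.694, 0.72, 0.001]
force: [-0.2, -0.5, -3.1]
grip_width: 0.112
```

Emit:
{"api": "play_rows", "payload": {
  "deltas": [
    [0,0,-0.03,0,0,0,-1],
    [0,0,0,0,0,0,-1]
  ]
}}

```text
time_s: 18.1
eef_pos: [408.6, -279.3, 36.0]
ee_rot: [0.0, 0.694, 0.72, 0.001]
force: [-0.6, 1.0, 0.0]
grip_width: 0.109
```

Emit:
{"api": "play_rows", "payload": {
  "deltas": [
    [0,0,-0.03,0,0,0,-1],
    [0,0,0,0,0,0,-1],
    [0,0,0,0,0,0,-1]
  ]
}}

```text
time_s: 18.35
eef_pos: [408.7, -279.3, 35.0]
ee_rot: [0.0, 0.694, 0.72, 0.001]
force: [-0.7, 2.7, 4.0]
grip_width: 0.104
```

Emit:
{"api": "play_rows", "payload": {
  "deltas": [
    [0,0,0,0,0,0,-0.7],
    [0,0,0,0,0,0,-0.6],
    [0,0,0,0,0,0,-0.5],
    [0,0,0,0,0,0,-0.45],
    [0,0,0,0,0,0,-0.45]
  ]
}}

```text
time_s: 18.77
eef_pos: [408.5, -279.3, 34.6]
ee_rot: [0.0, 0.694, 0.72, 0.001]
force: [0.7, -0.6, -0.5]
grip_width: 0.273
```

Emit:
{"api": "play_rows", "payload": {
  "deltas": [
    [0,0,0.1,0,0,0,-0.45],
    [0,0,0.3,0,0,0,-0.45],
    [0,0,0.6,0,0,0,-0.45],
    [0,0,0.7,0,0,0,-0.45],
    [0,0,0.8,0,0,0,-0.45],
    [0,0,0.8,0,0,0,-0.45],
    [0,0,0.8,0,0,0,0],
    [0,0,0,0,0,0,0]
  ]
}}

```text
time_s: 19.43
eef_pos: [410.1, -280.8, 204.8]
ee_rot: [0.005, 0.694, 0.72, 0.001]
force: [0.2, -0.4, 0.2]
grip_width: 0.498
```

```bash
python3 -c "
from h import *
delta(pick('Lf',60))
c=capture('scene'); cv2.imwrite('pics/s4.png',cv2.resize(c['pixels'][180:300,140:300],None,fx=4,fy=4,interpolation=cv2.INTER_CUBIC)[...,::-1])"
```

```text
t 19.43 pos [ 410.1 -280.8  204.8] F [ 0.2 -0.4  0.2] w 0.498 | target [577.1 119.2 138.7] | shift units [ 4.176 10.001 -1.652] turn units [-3.774 -3.947 14.639]
```

View pics/s4.png

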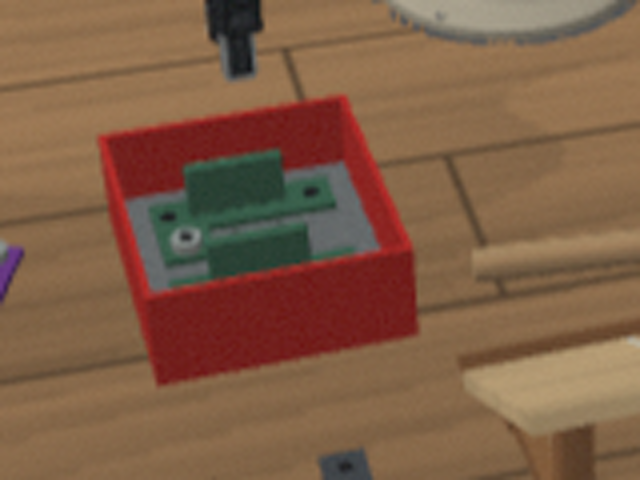

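Both left-hand brackets lie flat and side by side in the red bin, at (240,205) and (262,258), not touching. Now the right-hand one.

Emit:
{"api": "play_rows", "payload": {
  "deltas": [
    [0.174,0.417,0,-0.157,-0.164,0.61,0],
    [0.174,0.417,0,-0.157,-0.164,0.61,0],
    [0.174,0.417,0,-0.157,-0.164,0.61,0],
    [0.174,0.417,0,-0.157,-0.164,0.61,0],
    [0.174,0.417,0,-0.157,-0.164,0.61,0],
    [0.174,0.417,0,-0.157,-0.164,0.61,0],
    [0.174,0.417,0,-0.157,-0.164,0.61,0],
    [0.174,0.417,0,-0.157,-0.164,0.61,0]
  ]
}}

```text
time_s: 20.15
eef_pos: [464.0, -144.7, 197.6]
ee_rot: [0.093, 0.486, 0.869, 0.002]
force: [0.2, -0.6, 0.3]
grip_width: 0.498
```

Emit:
{"api": "play_rows", "payload": {
  "deltas": [
    [0.174,0.417,0,-0.157,-0.164,0.61,0],
    [0.174,0.417,0,-0.157,-0.164,0.61,0],
    [0.174,0.417,0,-0.157,-0.164,0.61,0],
    [0.174,0.417,0,-0.157,-0.164,0.61,0],
    [0.174,0.417,0,-0.157,-0.164,0.61,0],
    [0.174,0.417,0,-0.157,-0.164,0.61,0],
    [0.174,0.417,0,-0.157,-0.164,0.61,0],
    [0.174,0.417,0,-0.157,-0.164,0.61,0]
  ]
}}

```text
time_s: 20.82
eef_pos: [519.6, -11.3, 197.5]
ee_rot: [0.18, 0.242, 0.953, 0.002]
force: [0.8, -1.3, 0.0]
grip_width: 0.503
```

Emit:
{"api": "play_rows", "payload": {
  "deltas": [
    [0.174,0.417,0,-0.157,-0.164,0.61,0],
    [0.174,0.417,0,-0.157,-0.164,0.61,0],
    [0.174,0.417,0,-0.157,-0.164,0.61,0],
    [0.174,0.417,0,-0.157,-0.164,0.61,0],
    [0.174,0.417,0,-0.157,-0.164,0.61,0],
    [0.174,0.417,0,-0.157,-0.164,0.61,0],
    [0.174,0.417,0,-0.157,-0.164,0.61,0],
    [0.174,0.417,0,-0.157,-0.164,0.61,0]
  ]
}}

```text
time_s: 21.48
eef_pos: [575.2, 122.0, 197.3]
ee_rot: [0.253, -0.019, 0.967, 0.002]
force: [-0.3, -1.0, -0.6]
grip_width: 0.499
```

Emit:
{"api": "play_rows", "payload": {
  "deltas": [
    [0,0,-0.5,0,0,0,0],
    [0,0,-0.5,0,0,0,0],
    [0,0,-0.4,0,0,0,0],
    [0,0,0,0,0,0,0],
    [0,0,0,0,0,0,0]
  ]
}}

```text
time_s: 21.9
eef_pos: [575.0, 121.0, 141.6]
ee_rot: [0.253, -0.018, 0.967, 0.002]
force: [0.5, -0.4, 1.3]
grip_width: 0.5
```

```bash
python3 -c "
from h import *
delta(pick('Lf',60));delta(pick('Lf',3))"
```

```text
t 21.9 pos [575.  121.  141.6] F [ 0.5 -0.4  1.3] w 0.5 | target [577.1 119.2 138.7] | shift units [ 0.054 -0.047 -0.072] turn units [ 0.061 -0.11   0.037]
t 21.9 pos [575.  121.  141.6] F [ 0.5 -0.4  1.3] w 0.5 | target [605.5 120.3  89.3] | shift units [ 0.764 -0.018 -1.307] turn units [ 0.061 -0.11   0.037]
```

Emit:
{"api": "play_rows", "payload": {
  "deltas": [
    [0.054,-0.045,-0.07,0.06,-0.11,0.037,0],
    [0.142,0.005,-0.235,0,0,0,0],
    [0.142,0.005,-0.235,0,0,0,0],
    [0.142,0.005,-0.235,0,0,0,0],
    [0.142,0.005,-0.235,0,0,0,0],
    [0.142,0.005,-0.235,0,0,0,0],
    [0,0,0,0,0,0,0],
    [0,0,0,0,0,0,0]
  ]
}}

```text
time_s: 22.57
eef_pos: [606.3, 120.2, 93.5]
ee_rot: [0.26, -0.019, 0.966, 0.005]
force: [-0.2, 0.7, 0.0]
grip_width: 0.499
```

```bash
python3 -c "
from h import *
delta(pick('Lf',3))"
```

```text
t 22.57 pos [606.3 120.2  93.5] F [-0.2  0.7  0. ] w 0.499 | target [605.5 120.3  89.3] | shift units [-0.02   0.002 -0.104] turn units [ 0.001  0.028 -0.   ]
```

Emit:
{"api": "play_rows", "payload": {
  "deltas": [
    [-0.02,0,-0.07,0,0.028,0,0],
    [0,0,0,0,0,0,-0.4],
    [0,0,0,0,0,0,-0.6],
    [0,0,0,0,0,0,-0.8],
    [0,0,0,0,0,0,-1],
    [0,0,0,0,0,0,-1],
    [0,0,0,0,0,0,-1],
    [0,0,0,0,0,0,-1]
  ]
}}

```text
time_s: 23.23
eef_pos: [605.4, 120.4, 90.8]
ee_rot: [0.258, -0.019, 0.966, 0.005]
force: [-4.4, 0.1, 6.1]
grip_width: 0.112
```

Emit:
{"api": "play_rows", "payload": {
  "deltas": [
    [0,0,0.1,0,0,0,-1],
    [0,0,0.2,0,0,0,-1],
    [0,0,0.4,0,0,0,-1],
    [0,0,0.5,0,0,0,-1],
    [0,0,0.6,0,0,0,-1],
    [0,0,0.6,0,0,0,-1],
    [0,0,0.3,0,0,0,-1],
    [0,0,0,0,0,0,-1]
  ]
}}

```text
time_s: 23.9
eef_pos: [606.2, 120.3, 201.6]
ee_rot: [0.26, -0.019, 0.965, 0.005]
force: [0.5, -0.3, -3.6]
grip_width: 0.111
```

```bash
python3 -c "
from h import *
delta(place(*BLUE,15,150))"
```

```text
t 23.9 pos [606.2 120.3 201.6] F [ 0.5 -0.3 -3.6] w 0.111 | target [384.8 293.3 150. ] | shift units [-5.535  4.326 -1.29 ] turn units [  4.091   3.928 -15.729]
```

Emit:
{"api": "play_rows", "payload": {
  "deltas": [
    [-0.252,0.197,0,0.186,0.179,-0.715,-1],
    [-0.252,0.197,0,0.186,0.179,-0.715,-1],
    [-0.252,0.197,0,0.186,0.179,-0.715,-1],
    [-0.252,0.197,0,0.186,0.179,-0.715,-1],
    [-0.252,0.197,0,0.186,0.179,-0.715,-1],
    [-0.252,0.197,0,0.186,0.179,-0.715,-1],
    [-0.252,0.197,0,0.186,0.179,-0.715,-1],
    [-0.252,0.197,0,0.186,0.179,-0.715,-1]
  ]
}}

```text
time_s: 24.57
eef_pos: [523.5, 183.6, 196.8]
ee_rot: [0.175, 0.289, 0.941, 0.004]
force: [-1.3, 0.6, -3.5]
grip_width: 0.107
```

Emit:
{"api": "play_rows", "payload": {
  "deltas": [
    [-0.252,0.197,0,0.186,0.179,-0.715,-1],
    [-0.252,0.197,0,0.186,0.179,-0.715,-1],
    [-0.252,0.197,0,0.186,0.179,-0.715,-1],
    [-0.252,0.197,0,0.186,0.179,-0.715,-1],
    [-0.252,0.197,0,0.186,0.179,-0.715,-1],
    [-0.252,0.197,0,0.186,0.179,-0.715,-1],
    [-0.252,0.197,0,0.186,0.179,-0.715,-1],
    [-0.252,0.197,0,0.186,0.179,-0.715,-1]
  ]
}}

```text
time_s: 25.23
eef_pos: [443.1, 246.6, 197.0]
ee_rot: [0.077, 0.565, 0.821, 0.002]
force: [-0.4, 0.3, -3.9]
grip_width: 0.108
```

Emit:
{"api": "play_rows", "payload": {
  "deltas": [
    [-0.252,0.197,0,0.186,0.179,-0.715,-1],
    [-0.252,0.197,0,0.186,0.179,-0.715,-1],
    [-0.252,0.197,0,0.186,0.179,-0.715,-1],
    [-0.252,0.197,0,0.186,0.179,-0.715,-1],
    [-0.252,0.197,0,0.186,0.179,-0.715,-1],
    [-0.252,0.197,0,0.186,0.179,-0.715,-1],
    [0,0,0,0,0,0,-1],
    [0,0,0,0,0,0,-1]
  ]
}}

```text
time_s: 25.9
eef_pos: [383.5, 293.4, 197.4]
ee_rot: [-0.002, 0.734, 0.679, 0.002]
force: [-0.8, -0.3, -3.4]
grip_width: 0.103
```

```bash
python3 -c "
from h import *
delta(place(*BLUE,15,70))"
```

```text
t 25.9 pos [383.5 293.4 197.4] F [-0.8 -0.3 -3.4] w 0.103 | target [384.8 293.3  70. ] | shift units [ 3.300e-02 -2.000e-03 -3.185e+00] turn units [-0.045 -0.001 -0.024]
```

Emit:
{"api": "play_rows", "payload": {
  "deltas": [
    [0.03,0,-0.3,-0.04,0,-0.02,-1],
    [0,0,-0.5,0,0,0,-1],
    [0,0,-0.6,0,0,0,-1],
    [0,0,-0.6,0,0,0,-1],
    [0,0,-0.5,0,0,0,-1],
    [0,0,-0.4,0,0,0,-1],
    [0,0,-0.2,0,0,0,-1],
    [0,0,0,0,0,0,-1]
  ]
}}

```text
time_s: 26.57
eef_pos: [384.3, 293.0, 72.5]
ee_rot: [-0.001, 0.736, 0.678, -0.001]
force: [-0.3, -0.4, -3.6]
grip_width: 0.111
```

Emit:
{"api": "play_rows", "payload": {
  "deltas": [
    [0,0,-0.08,0,0,0,-1],
    [0,0,0,0,0,0,-1],
    [0,0,0,0,0,0,-1]
  ]
}}

```text
time_s: 26.82
eef_pos: [385.2, 293.8, 71.6]
ee_rot: [-0.0, 0.736, 0.677, 0.001]
force: [0.1, -0.4, -3.7]
grip_width: 0.109
```

```bash
python3 -c "
from h import *
delta(place(*BLUE,15,54))"
```

```text
t 26.82 pos [385.2 293.8  71.6] F [ 0.1 -0.4 -3.7] w 0.109 | target [384.8 293.3  54. ] | shift units [-0.01  -0.011 -0.44 ] turn units [-0.02   0.014  0.018]
```

Emit:
{"api": "play_rows", "payload": {
  "deltas": [
    [0,0,-0.1,0,0,0,-1],
    [0,0,-0.1,0,0,0,-1],
    [0,0,-0.1,0,0,0,-1],
    [0,0,-0.05,0,0,0,-1],
    [0,0,0,0,0,0,-1],
    [0,0,0,0,0,0,-1]
  ]
}}

```text
time_s: 27.32
eef_pos: [384.7, 293.6, 56.7]
ee_rot: [-0.001, 0.736, 0.677, 0.0]
force: [-0.4, -0.0, -3.7]
grip_width: 0.112
```

Emit:
{"api": "play_rows", "payload": {
  "deltas": [
    [0,0,-0.04,0,0,0,-1],
    [0,0,0,0,0,0,-1]
  ]
}}

```text
time_s: 27.48
eef_pos: [384.7, 293.6, 55.2]
ee_rot: [-0.001, 0.736, 0.677, 0.001]
force: [0.1, 0.7, -4.0]
grip_width: 0.109
```

Emit:
{"api": "play_rows", "payload": {
  "deltas": [
    [0,0,-0.04,0,0,0,-1],
    [0,0,0,0,0,0,-1]
  ]
}}

```text
time_s: 27.65
eef_pos: [384.7, 293.6, 53.5]
ee_rot: [-0.001, 0.736, 0.677, 0.0]
force: [0.2, 0.2, -3.9]
grip_width: 0.109
```

Emit:
{"api": "play_rows", "payload": {
  "deltas": [
    [0,0,-0.03,0,0,0,-1],
    [0,0,0,0,0,0,-1]
  ]
}}

```text
time_s: 27.82
eef_pos: [384.8, 293.7, 52.5]
ee_rot: [-0.001, 0.736, 0.677, 0.001]
force: [0.1, 0.1, -0.5]
grip_width: 0.106
```

Contact in the blue bin at about TCP 52.5.

Emit:
{"api": "play_rows", "payload": {
  "deltas": [
    [0,0,-0.03,0,0,0,-1],
    [0,0,0,0,0,0,-1],
    [0,0,0,0,0,0,-1]
  ]
}}

```text
time_s: 28.07
eef_pos: [384.9, 293.7, 51.5]
ee_rot: [-0.001, 0.736, 0.677, 0.001]
force: [-1.8, 0.6, 3.1]
grip_width: 0.111
```

Emit:
{"api": "play_rows", "payload": {
  "deltas": [
    [0,0,0,0,0,0,-0.7],
    [0,0,0,0,0,0,-0.6],
    [0,0,0,0,0,0,-0.5],
    [0,0,0,0,0,0,-0.45],
    [0,0,0,0,0,0,-0.45]
  ]
}}

```text
time_s: 28.48
eef_pos: [384.8, 293.6, 51.3]
ee_rot: [-0.001, 0.736, 0.677, 0.001]
force: [-0.4, 0.3, 0.2]
grip_width: 0.273
```

Emit:
{"api": "play_rows", "payload": {
  "deltas": [
    [0,0,0.1,0,0,0,-0.45],
    [0,0,0.3,0,0,0,-0.45],
    [0,0,0.6,0,0,0,-0.45],
    [0,0,0.7,0,0,0,-0.45],
    [0,0,0.8,0,0,0,-0.45],
    [0,0,0.8,0,0,0,-0.45],
    [0,0,0.8,0,0,0,-0.45],
    [0,0,0,0,0,0,-0.45]
  ]
}}

```text
time_s: 29.15
eef_pos: [386.7, 294.6, 221.4]
ee_rot: [0.001, 0.736, 0.677, 0.006]
force: [0.4, 0.8, 0.8]
grip_width: 0.276
```

Emit:
{"api": "play_rows", "payload": {
  "deltas": [
    [-0.4,0.5,0.2,0,0,0,0],
    [-0.5,0.5,0.2,0,0,0,0],
    [-0.5,0.5,0.2,0,0,0,0],
    [-0.5,0.5,0.2,0,0,0,0],
    [-0.5,0.5,0.2,0,0,0,0],
    [-0.5,0.5,0.2,0,0,0,0],
    [-0.4,0.4,0,0,0,0,0],
    [0,0,0,0,0,0,0]
  ]
}}

```text
time_s: 29.82
eef_pos: [250.2, 431.6, 263.5]
ee_rot: [-0.001, 0.735, 0.678, 0.001]
force: [-0.1, 0.2, -1.6]
grip_width: 0.5
```

```bash
python3 -c "
from h import *
s=sensors.sense();print(s['time_s'],s['eef_pos'],s['force'])
c=capture('top'); cv2.imwrite('pics/t5.png',c['pixels'][...,::-1])
w=cloud(c);g=np.load('top0.npz')['w']
for nm,b in (('red',RED),('blue',BLUE)):
  a=np.radians(b[2]);q=w-[b[0],b[1],0]; qx=q@[np.cos(a),np.sin(a),0];qy=q@[-np.sin(a),np.cos(a),0]
  hsv=cv2.cvtColor(c['pixels'],cv2.COLOR_RGB2HSV); gm=(hsv[...,0]>60)&(hsv[...,0]<95)&(hsv[...,1]>80)&(abs(qx)<95)&(abs(qy)<85)
  z=w[...,2][gm]; print(nm,gm.sum(),'z pct',np.percentile(z,[5,25,50,75,97]).round(1)); low=gm&(w[...,2]<z.min()+20)
  rib=gm&(w[...,2]>(60 if nm=='red' else 75)); k=np.linalg.lstsq(np.c_[qx[low],qy[low],np.ones(low.sum())],w[...,2][low],rcond=None)[0]; print('base slope',k.round(3)); print('rib top',np.median(w[...,2][rib]).round(1))
"
```

```text
29.8167 [250.20696521 431.63330978 263.54221753] [-0.09658874  0.17868622 -1.6133808 ]
red 740 z pct [21.4 24.1 26.4 29.5 67.5]
base slope [1.0000e-03 0.0000e+00 2.5611e+01]
rib top 65.0
blue 532 z pct [37.3 39.8 41.9 44.8 83.2]
base slope [-1.3000e-02 -7.0000e-03  4.1399e+01]
rib top 81.3
```

View pics/t5.png

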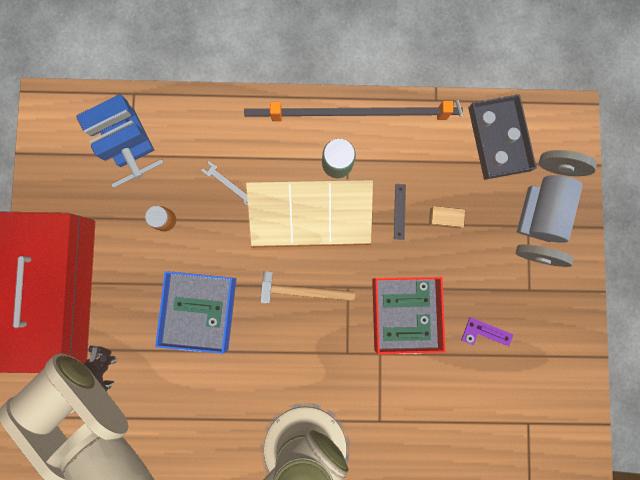

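The red bin holds the two left-hand brackets, at (407,298) and (407,332). The blue bin holds the right-hand one at (199,306). All are flat, the rack is empty and everything else looks unmoved, so I'm handing in.

```bash
python3 -c "
from h import *
print(order.finish_job())"
```

```text
the job is handed in; nothing more can be done
None
```

All three brackets are in their bins and the job is handed in, at about 30 s of the 72 s allowed. The two left-hand ones are in the red bin with their bars about 92 mm apart and not touching; the right-hand one is in the blue bin.

- **Setting down:** I lowered each bracket in 1–2 mm steps until the wrist force showed contact. The net reading at rest was at most 4 N (about 8 N on the packing allowing for the bracket's weight), and I then opened the fingers only partly before lifting away. By feel, the packing is about 21 mm above the table in the red bin and about 37 mm in the blue, which agrees with the camera depth.
- **Last checks:** The final top view shows the rack empty and the hammer, wrench, tin, jar, block and strap where they were, by eye. From depth, the base plates are level to within about 0.8°, and the rib tops stand at 65 mm (red) and 81 mm (blue). Those heights are about 2 mm below what the felt contact implies, within the calibration error and the give of the foam. The gripper was clear of everything.
- **One small disagreement:** As the fingers closed on the rack, the wrist read about 7 N each time. The fingertips probably touched the base plates lightly, and raising the grasp by 3 mm for the second and third brackets did not remove it.

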